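Heft a check canister and slide it home in the lane of its weight class

TASK

The checkweigher's three test canisters look alike: one is hollow (about 150 g), one filled (about 300 g), one solid (about 550 g). Lift the one that stands alone, nearest the robot, on the mat at the left of the bench, tell by its weight in the hand which it is, then set it down on the rack's apron before its lane (hollow left, filled middle, solid right, as seen from the robot). Slide its foot in under the rails and along the sprung shoe that clamps it until it is fully home, touching the back stop, pushing firmly but never ramming it, then let go; keep it upright, and leave the two waiting canisters and the other things alone.

Things in the scene. Friction and masses are not known exactly. Their poses are not given: they have to be found in the camera images.
- canister: The lone closed steel canister, left front. Foot flange 52 mm wide, 6 thick; body 40 mm diameter up to 66 mm, fluted lid 41 mm up to 84 mm high: grip the body (low is steadier) or lid. Origin: centre of underside, z up. Its looks do not tell its weight, which differs each time: about 150 g (hollow), 300 g (filled) or 550 g (solid), within 10 %.
- canister_wait_1: Looks exactly like canister; one of the two that stand side by side farther back on the left and wait for another time. Origin at the centre of its underside. Not to be moved.
- canister_wait_2: Looks exactly like canister; one of the two that stand side by side farther back on the left and wait for another time. Origin at the centre of its underside. Not to be moved.
- rack: Fixed aluminium rack, 170 mm long (x, the way in, away from the robot), 240 wide (y), 21.5 high; three lanes along x, 75 mm apart. Origin: underside, on the middle lane's centre line, 44 mm before its berth. Lane floors 8 mm above the bench, rail tops 13.5 mm above the floors. It and a canister must never press on each other with over 60 N in all.
- mouth_left (a point): Point on the floor of the open apron before the left lane seen from the robot (rack's +y side, one dowel head on the back stop). A canister set down with its underside centre here has its flange clear of the rails by 10 mm; the apron runs 34 mm to the front of it. Axes as the rack's.
- berth_left (a point): Underside centre of a canister fully home in the left lane seen from the robot (rack's +y side, one dowel head on the back stop), the place of the HOLLOW canister, about 150 g. 96 mm along the rack's x from the mouth point. The rigid back stop, 26 mm farther on, then touches the flange: the push rises sharply there. Axes as the rack's.
- strip_left: Dark slippery plastic floor strip of the left lane, 155 x 52 x 3 mm, origin under its centre. Two rails with round noses, from 36 mm past the mouth point, overhang it as a T slot: channel 56 mm wide, 8.5 high for the flange, slot above it 45 mm wide for the body. A canister can only slide in from the apron, not be put in from above.
- shoe_left (a joint): Sprung steel shoe in the -y wall of the left lane: 0 = fully out (6 mm into the channel), grows to 0.009 m as pressed in. Its ramp meets the flange about 45 mm before home; from 20 mm before home it clamps it against the other wall with about 7 N, so that the canister slides only under a steady push of about 6 to 20 N, all the way to the stop, and stays where it is left.
- mouth_middle (a point): Point on the floor of the open apron before the middle lane (two dowel heads on the back stop). A canister set down with its underside centre here has its flange clear of the rails by 10 mm; the apron runs 34 mm to the front of it. Axes as the rack's.
- berth_middle (a point): Underside centre of a canister fully home in the middle lane (two dowel heads on the back stop), the place of the FILLED canister, about 300 g. 96 mm along the rack's x from the mouth point. The rigid back stop, 26 mm farther on, then touches the flange: the push rises sharply there. Axes as the rack's.
- strip_middle: Dark slippery plastic floor strip of the middle lane, 155 x 52 x 3 mm, origin under its centre. Two rails with round noses, from 36 mm past the mouth point, overhang it as a T slot: channel 56 mm wide, 8.5 high for the flange, slot above it 45 mm wide for the body. A canister can only slide in from the apron, not be put in from above.
- shoe_middle (a joint): Sprung steel shoe in the -y wall of the middle lane: 0 = fully out (6 mm into the channel), grows to 0.009 m as pressed in. Its ramp meets the flange about 45 mm before home; from 20 mm before home it clamps it against the other wall with about 7 N, so that the canister slides only under a steady push of about 6 to 20 N, all the way to the stop, and stays where it is left.
- mouth_right (a point): Point on the floor of the open apron before the right lane seen from the robot (rack's -y side, three dowel heads on the back stop). A canister set down with its underside centre here has its flange clear of the rails by 10 mm; the apron runs 34 mm to the front of it. Axes as the rack's.
- berth_right (a point): Underside centre of a canister fully home in the right lane seen from the robot (rack's -y side, three dowel heads on the back stop), the place of the SOLID canister, about 550 g. 96 mm along the rack's x from the mouth point. The rigid back stop, 26 mm farther on, then touches the flange: the push rises sharply there. Axes as the rack's.
- strip_right: Dark slippery plastic floor strip of the right lane, 155 x 52 x 3 mm, origin under its centre. Two rails with round noses, from 36 mm past the mouth point, overhang it as a T slot: channel 56 mm wide, 8.5 high for the flange, slot above it 45 mm wide for the body. A canister can only slide in from the apron, not be put in from above.
- shoe_right (a joint): Sprung steel shoe in the -y wall of the right lane: 0 = fully out (6 mm into the channel), grows to 0.009 m as pressed in. Its ramp meets the flange about 45 mm before home; from 20 mm before home it clamps it against the other wall with about 7 N, so that the canister slides only under a steady push of about 6 to 20 N, all the way to the stop, and stays where it is left.
- mat: Fixed thin dark rubber mat on the left of the bench, 320 x 235 mm (x, y), 2 mm thick, on which the three canisters stand; origin under its centre.
- tri_clamp: Loose steel pipe clamp, 69 x 94 x 18 mm, lying near the front edge, right of the balance; origin at its underside. A bystander: leave it.
- ferrule: Loose steel pipe ferrule, 50 mm diameter, 22 mm high, on the bench between the balance and the rack; origin at the centre of its underside. A bystander: leave it.

How it is judged:
On the way:
1. the lone canister is lifted clear of the bench (height (world z) of canister above 0.03 m), for 0.2 s.
At the end, for the whole second after the job is handed in: The canister stands upright (within 0.06 rad) and at rest on the floor of its own lane: hollow left, filled middle, solid right (judged by what the other two weigh on the mat), not more than 1.8 mm short of the back stop and within 4.5 mm of the berth point (((x of canister in the frame of berth_left above -0.0018 m and horizontal distance between canister and berth_left below 0.0045 m and height (world z) of canister below 0.011 m and contact force between each of canister_wait_1, canister_wait_2 and mat above 2.2 N) or (x of canister in the frame of berth_right above -0.0018 m and horizontal distance between canister and berth_right below 0.0045 m and height (world z) of canister below 0.011 m and contact force between each of canister_wait_1, canister_wait_2 and mat below 4.2 N) or (x of canister in the frame of berth_middle above -0.0018 m and horizontal distance between canister and berth_middle below 0.0045 m and height (world z) of canister below 0.011 m and ((contact force between canister_wait_1 and mat below 2.2 N and contact force between canister_wait_2 and mat above 4.2 N) or (contact force between canister_wait_1 and mat above 4.2 N and contact force between canister_wait_2 and mat below 2.2 N)))) and angle between canister's own z axis and vertical below 0.06 rad and linear speed of canister below 0.01 m/s); the robot touches nothing.
It fails at once if the canister and the rack press on each other with more than 60 N in all (contact force between canister and rack above 60 N).
It fails at once if the canister is tipped by more than 0.5 rad (angle between canister's own z axis and vertical above 0.5 rad).
It fails at once if a waiting canister, the pipe clamp or the ferrule is moved by more than 15 mm (distance of any of canister_wait_1, canister_wait_2, tri_clamp, ferrule from where it was at the start of the episode above 0.015 m).
It also fails if it takes over 59 s, if anything falls off the work surface, if the arm or the gripper's body presses on something with over 40 N, if the wrist force passes 120 N, or if a joint passes its speed limit or range.

ROBOT

A 7-joint arm with a two-finger parallel gripper is mounted at the origin on a cart in front of the work surface, level with it; the furniture and walls round the work are solid. World frame = base frame: x ahead of the robot, y to its left, z up, the work surface at z = 0. Lengths are in m, angles in rad, forces in N, time in s.
With the tool pointing down it reaches from about 0.425 to 0.875 m from the base axis. Payload 4.7 kg.
Tool frame: the origin (TCP) lies midway between the tips of the shut fingers; the grasp point (between the pads) lies 19 mm behind it; x points along the fingers, y is the direction in which the jaws open and shut, and the axes are right-handed (so a half turn about x gives the same grasp; the last joint's range is limited). The gripper opens to 87 mm and grips with 3 to 60 N. Pads are 19 mm wide; open, the fingers measure 117 mm over their backs; the gripper's body (75 mm by 190 mm) begins 51 mm behind the grasp point.
Start: joints at [-1.283, 0.321, -0.07, 1.45, 0.023, 1.371, -0.057], TCP at [0.176, 0.626, 0.223] pointing down, gripper open.
Joint ranges: [-2.86, 2.86], [-0.3, 2.09], [-1.38, 1.24], [0.06, 2.45], [-1.56, 4.7], [0.09, 2.05], [-2.69, 2.69]. Speed limits (rad/s): [2.57, 2.57, 3.14, 3.14, 3.14, 3.14, 3.14].

INTERFACE

Orientations are given as a rotation vector (axis times angle).
In Python, from bench import ctrl gives the robot as it stands. The module is installed in compiled form; this text tells all that it offers.
- The arm moves only by the shell command python3 -m jog 'ROWS' [FORCE]. ROWS is JSON, a list of rows, each an object with "rot": the turn, a rotation vector about the tool's x, y, z in units of 5 degrees (1.0 is 5 degrees), a list of three; "travel": the shift along the tool's x, y, z in units of 0.3 m (1.0 is 0.3 m), a list of three; "jaw": the closure, from -1 (fully open) to 1 (shut), so that 0 is half open. In form: [{"rot": [ax, ay, az], "travel": [tx, ty, tz], "jaw": jaw}, ...]. A call has 1 to 8 rows; each row shifts and turns the commanded pose from where the row before left it, along the tool's axes as they then stand; what a row does not reach is not made up. A row lasts 1/10 s, in which the tool goes at most 50 mm and 8.59 degrees, less where a joint would pass 70% of its speed; a pose out of reach is approached as far as the arm can. A call with a number of a shift or a turn outside -1 to 1 is refused whole. A call with a gripper value outside its range is refused whole. The fingers move at their own pace and stop on an object; FORCE is the grip in N (left out, the last holds). Time passes only in rows, so rows that do not move let the fingers close. It gives the time, the measured TCP pose, the force and the opening at its end, in the units of the state.
- ctrl.get_state(): the state, without advancing time (a new reading comes with each control period).
- ctrl.get_image(name): name is "scene" or "top" or "wrist"; returns the picture (420x560x3 uint8, red, green, blue); there is no depth.
- ctrl.camera_model(name): a dict with "mtx" (3x3 intrinsics, pixels), "extrinsics" (4x4, takes a point from world to camera coordinates); the wrist camera has in their place "hand_eye" (4x4, takes a point from camera to tool coordinates, whose origin is the TCP and whose axes are the tool frame's). Camera axes: x right, y up, looking along -z (the intrinsics and any distortion apply to the point x, -y, -z); pixel columns grow to the right and rows downward; lengths in m; the calibration is good to about 2 mm. A picture is of the moment at which its call begins: read the wrist's pose just before it. camera_model takes no time and is no camera call.
- ctrl.close_job(): hands the job in, once; it reports no verdict.
The state is a dict: "time": time; "joint_positions": joint angles; "qd": joint speeds; "joint_torque": joint torques, N m; "position": TCP position; "tool_rot": TCP orientation; "ft_force": force on the tool from outside, world axes, zero at the start; "torque": the same for the moment, N m; "grip_width": opening from 0.0 (shut) to 1.0 (fully open).
Only numpy, scipy, OpenCV 4.12 (cv2) and the standard library are available. Lean on these libraries where they do the work, as an engineer would, in place of code of your own. Each camera call takes 0.05 s, during which the arm holds its last target.

## Working session

There is one attempt and no reset: what is moved stays moved. The work goes in short steps, Python scripts to look and compute and a shell command to move; the robot and the scene stay as the last step left them, time stands still between calls to the robot, and variables do not carry over. Pictures are saved under pics/ and viewed, and the job is handed in when it is done.

```bash
mkdir -p pics; python3 - <<'E'
from bench import ctrl
import cv2,numpy as np
np.set_printoptions(precision=4,suppress=True)
print(ctrl.get_state())
for n in ["scene","top","wrist"]:
    cv2.imwrite(f"pics/{n}0.png",ctrl.get_image(n)[:,:,::-1]); print(n,ctrl.camera_model(n))
E
```

```text
{'time': 0.0, 'joint_positions': array([-1.2829,  0.3218, -0.0701,  1.4517,  0.0226,  1.3708, -0.0569]), 'qd': array([ 0.0001, -0.0004,  0.0019, -0.0008, -0.0009, -0.0004, -0.0004]), 'joint_torque': array([  0.0009, -49.1298,  -0.4034, -31.251 ,  -0.064 ,   0.0441,
         0.0002]), 'position': array([0.1757, 0.6252, 0.2215]), 'tool_rot': array([ 0.2134,  1.5602, -0.2164]), 'ft_force': array([-0.3215, -1.0421,  0.7441]), 'torque': array([ 0.0088, -0.0177, -0.0102]), 'grip_width': 0.9969919531972682}
scene {'mtx': array([[439.948 ,   0.    , 289.1587],
       [  0.    , 439.948 , 207.2633],
       [  0.    ,   0.    ,   1.    ]]), 'extrinsics': array([[ 0.8476, -0.5306,  0.009 , -0.471 ],
       [ 0.4078,  0.6621,  0.6287, -0.2326],
       [-0.3396, -0.5292,  0.7776, -1.1843],
       [ 0.    ,  0.    ,  0.    ,  1.    ]])}
top {'mtx': array([[379.0064,   0.    , 285.4658],
       [  0.    , 379.0064, 206.2594],
       [  0.    ,   0.    ,   1.    ]]), 'extrinsics': array([[-0.0086, -1.    ,  0.0014, -0.029 ],
       [ 0.9922, -0.0083,  0.1245, -0.543 ],
       [-0.1244,  0.0025,  0.9922, -1.177 ],
       [ 0.    ,  0.    ,  0.    ,  1.    ]])}
wrist {'mtx': array([[289.5096,   0.    , 275.2069],
       [  0.    , 289.5096, 210.8464],
       [  0.    ,   0.    ,   1.    ]]), 'hand_eye': array([[-0.0006,  0.298 , -0.9546, -0.1631],
       [ 1.    ,  0.0001, -0.0006, -0.0015],
       [-0.0001, -0.9546, -0.298 , -0.0821],
       [ 0.    ,  0.    ,  0.    ,  1.    ]])}
```

View pics/scene0.png

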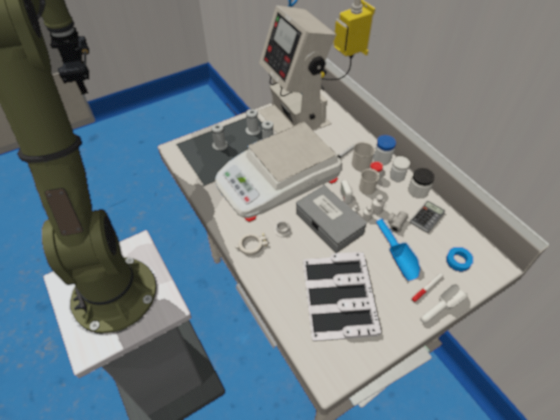

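View pics/top0.png

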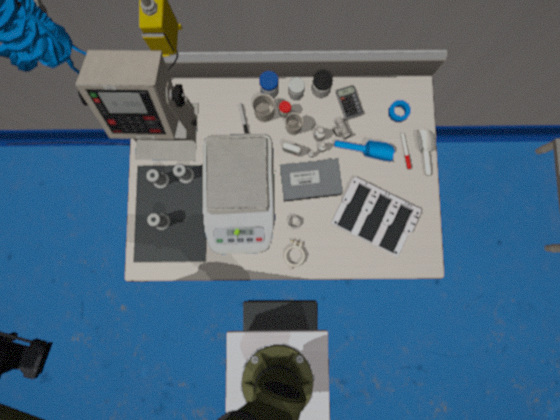

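View pics/wrist0.png

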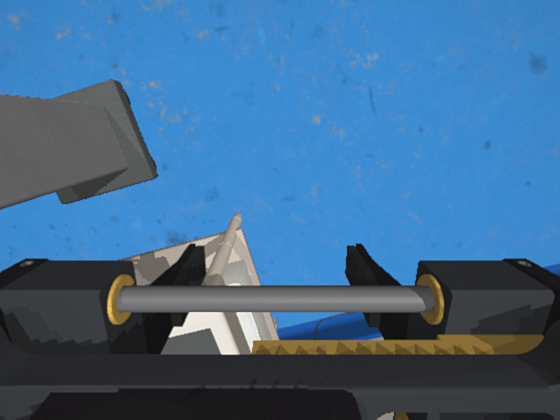

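The scene view shows the lone canister at about (220,137), the waiting pair at (252,122) and (267,130), and the rack at (342,297). In the top view the lone canister is at about (155,220), the pair at (157,178) and (183,172), and the rack at (378,213). I'll zoom in next.

```bash
python3 - <<'E'
import cv2
t=cv2.imread("pics/top0.png")
cv2.imwrite("pics/t_rack.png",cv2.resize(t[165:265,320:435],None,fx=6,fy=6,interpolation=cv2.INTER_CUBIC)[:600,:690])
cv2.imwrite("pics/t_can.png",cv2.resize(t[155:240,130:215],None,fx=7,fy=7,interpolation=cv2.INTER_CUBIC))
s=cv2.imread("pics/scene0.png")
cv2.imwrite("pics/s_can.png",cv2.resize(s[100:190,190:290],None,fx=6,fy=6,interpolation=cv2.INTER_CUBIC))
E
```

```text
(no output)
```

View pics/t_rack.png

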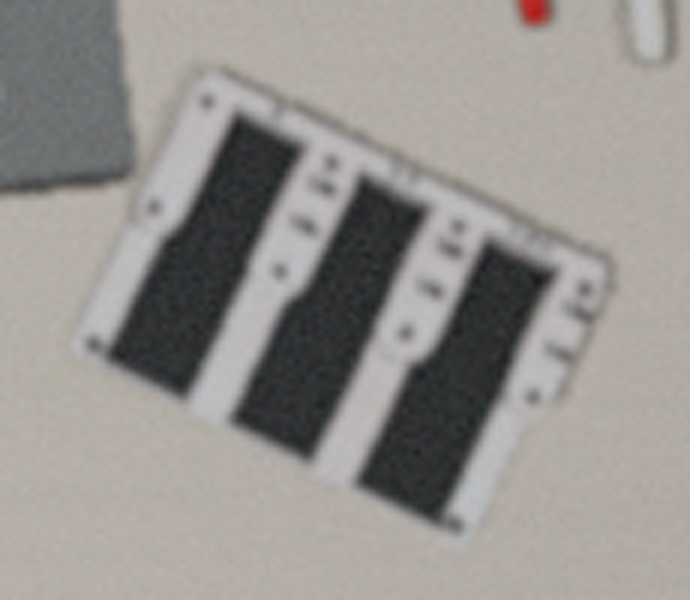

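View pics/t_can.png

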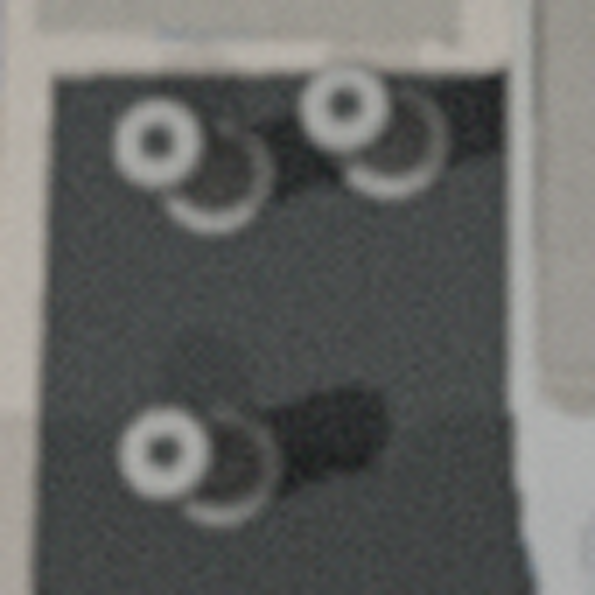

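View pics/s_can.png

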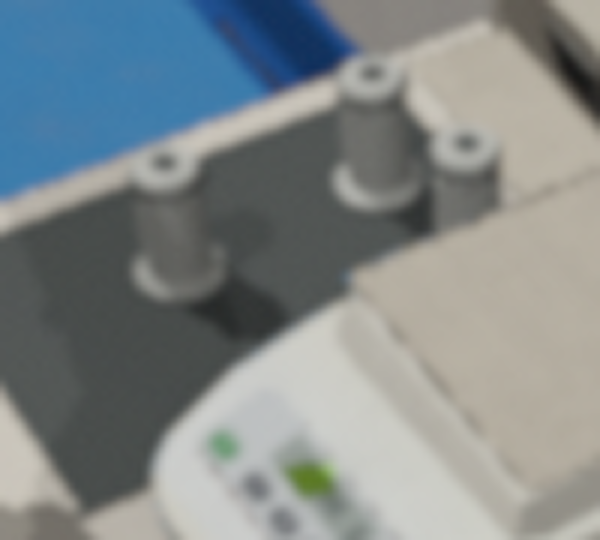

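```bash
cat > h.py <<'E'
from bench import ctrl
import cv2,numpy as np
from scipy.spatial.transform import Rotation as R
np.set_printoptions(precision=4,suppress=True)
def ext(n):
    m=ctrl.camera_model(n); K=m['mtx']
    if n=='wrist':
        s=ctrl.get_state(); T=np.eye(4);T[:3,:3]=R.from_rotvec(s['tool_rot']).as_matrix();T[:3,3]=s['position']
        return K,T@m['hand_eye']
    return K,np.linalg.inv(m['extrinsics'])
def ray(n,uv,z,cam=None):
    K,W=cam or ext(n); uv=np.atleast_2d(np.asarray(uv,float))
    d=np.c_[(uv[:,0]-K[0,2])/K[0,0],-(uv[:,1]-K[1,2])/K[1,1],-np.ones(len(uv))]@W[:3,:3].T
    c=W[:3,3]; return c+d*((z-c[2])/d[:,2])[:,None]
def proj(n,p,cam=None):
    K,W=cam or ext(n); q=(np.atleast_2d(p)-W[:3,3])@W[:3,:3]
    return np.c_[K[0,0]*q[:,0]/-q[:,2]+K[0,2],-K[1,1]*q[:,1]/-q[:,2]+K[1,2]]
E
python3 - <<'E'
from h import *
print(ext('top')[1][:3,3],ext('scene')[1][:3,3])
cv=lambda p,k,o:(np.array(p,float)+.5)/k-.5+np.array(o)
c=lambda p:cv(p,7,(130,155))
print('lone lid top',ray('top',c([165,453]),.086),'flange',ray('top',c([223,468]),.008))
print('lone lid scene',ray('scene',cv([165,170],6,(190,100)),.086))
print('waits',ray('top',c([[157,143],[345,108]]),.086))
r=lambda p:cv(p,6,(320,165))
F=ray('top',r([[107,352],[185,395],[232,420],[312,460],[355,484],[440,520]]),.008)
print(F)
x,y=F[:,0],F[:,1]
v=np.polyfit(y,x,1);print('front slope deg',np.degrees(np.arctan(v[0])))
print('back corners z.008',ray('top',r([[235,115],[303,150],[360,175],[430,208],[485,240],[555,270]]),.008))
print('rear top edge z.0215',ray('top',r([[210,70],[612,258]]),.0215))
s=ctrl.get_state();print(R.from_rotvec(s['tool_rot']).as_matrix())
E
```

```text
[ 0.3921 -0.0306  1.2354] [ 0.0919 -0.7227  1.0714]
lone lid top [[0.4996 0.3694 0.086 ]] flange [[0.4997 0.3694 0.008 ]]
lone lid scene [[0.4979 0.3661 0.086 ]]
waits [[0.6369 0.3777 0.086 ]
 [0.652  0.2952 0.086 ]]
[[ 0.489  -0.2019  0.008 ]
 [ 0.4654 -0.2434  0.008 ]
 [ 0.4517 -0.2683  0.008 ]
 [ 0.4298 -0.3107  0.008 ]
 [ 0.4168 -0.3333  0.008 ]
 [ 0.3972 -0.3781  0.008 ]]
front slope deg 27.657212016525992
back corners z.008 [[ 0.6186 -0.2754  0.008 ]
 [ 0.5988 -0.312   0.008 ]
 [ 0.5847 -0.3426  0.008 ]
 [ 0.5662 -0.3801  0.008 ]
 [ 0.5484 -0.4093  0.008 ]
 [ 0.5316 -0.4466  0.008 ]]
rear top edge z.0215 [[ 0.641  -0.2599  0.0215]
 [ 0.5363 -0.473   0.0215]]
[[-0.0003  0.2704  0.9627]
 [-0.0015  0.9627 -0.2704]
 [-1.     -0.0015  0.0001]]
```

```bash
cat >> h.py <<'E'
def plan(p,yaw,N):
    """yaw: world bearing (deg) of tool y, tool x straight down; constant row for N rows"""
    s=ctrl.get_state(); A=R.from_rotvec(s['tool_rot']).as_matrix(); y=np.radians(yaw)
    B=np.c_[[0,0,-1],[np.cos(y),np.sin(y),0],[np.sin(y),-np.cos(y),0]]
    rv=R.from_matrix(A.T@B).as_rotvec()
    M=sum(R.from_rotvec(rv*k/N).as_matrix() for k in range(N))
    t=np.linalg.solve(M,A.T@(np.array(p)-s['position']))
    print('N',N,'travel',t/.3,'mm',t*1e3,'rot',np.degrees(rv)/N/5)
def st():
    s=ctrl.get_state(); m=R.from_rotvec(s['tool_rot']).as_matrix()
    print('t',round(s['time'],2),'p',s['position'],'yaw',np.degrees(np.arctan2(m[1,1],m[0,1])),'down',m[:,0],'F',s['ft_force'],'w',s['grip_width'],'q',s['joint_positions'])
E
python3 - <<'E'
from h import *
plan([.499,.368,.20],36.5,10)
E
```

```text
N 10 travel [ 0.0073 -0.0142  0.1395] mm [ 2.1806 -4.2628 41.8577] rot [0.7562 0.0007 0.0016]
```

```bash
python3 -m jog '[{"rot":[0.756,0,0],"travel":[0.007,-0.014,0.1395],"jaw":-1},{"rot":[0.756,0,0],"travel":[0.007,-0.014,0.1395],"jaw":-1},{"rot":[0.756,0,0],"travel":[0.007,-0.014,0.1395],"jaw":-1},{"rot":[0.756,0,0],"travel":[0.007,-0.014,0.1395],"jaw":-1},{"rot":[0.756,0,0],"travel":[0.007,-0.014,0.1395],"jaw":-1},{"rot":[0.756,0,0],"travel":[0.007,-0.014,0.1395],"jaw":-1},{"rot":[0.756,0,0],"travel":[0.007,-0.014,0.1395],"jaw":-1},{"rot":[0.756,0,0],"travel":[0.007,-0.014,0.1395],"jaw":-1}]'; python3 -m jog '[{"rot":[0.756,0,0],"travel":[0.007,-0.014,0.1395],"jaw":-1},{"rot":[0.756,0,0],"travel":[0.007,-0.014,0.1395],"jaw":-1},{"rot":[0,0,0],"travel":[0,0,0],"jaw":-1},{"rot":[0,0,0],"travel":[0,0,0],"jaw":-1},{"rot":[0,0,0],"travel":[0,0,0],"jaw":-1}]'; python3 - <<'E'
from h import *
st()
cv2.imwrite("pics/w1.png",ctrl.get_image('wrist')[:,:,::-1])
plan([.499,.368,.10],36.5,1)
E
```

```text
time: 0.95
position: [0.4506, 0.4353, 0.2053]
tool_rot: [0.628, 1.478, -0.629]
ft_force: [0.6, 0.3, 0.1]
grip_width: 0.996
time: 1.45
position: [0.4982, 0.3705, 0.2014]
tool_rot: [0.727, 1.447, -0.726]
ft_force: [-0.1, 0.5, -0.0]
grip_width: 1.004
t 1.45 p [0.4982 0.3705 0.2014] yaw 36.64518229712545 down [-0.0009  0.0008 -1.    ] F [-0.1057  0.5143 -0.034 ] w 1.0038723544163821 q [-0.8643  0.2693  0.2214  1.5664 -0.0617  1.3129  0.0046]
N 1 travel [ 0.3379 -0.0029  0.0099] mm [101.3824  -0.8842   2.9687] rot [ 0.0381 -0.0118  0.0033]
```

View pics/w1.png

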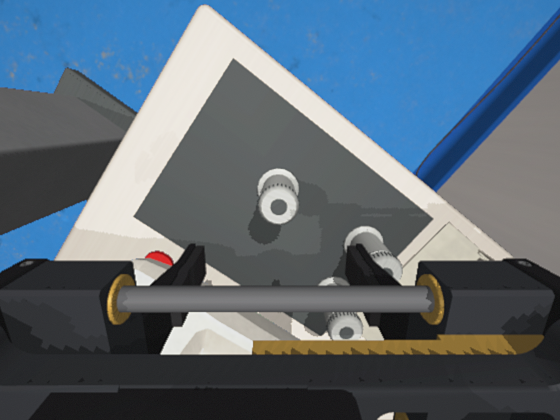

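```bash
python3 - <<'E'
from h import *
print('lone lid',ray('wrist',[278,206],.086),'wait',ray('wrist',[[386,262],[346,326]],.086))
print(proj('wrist',[[.499,.368,.086],[.499,.368,.002]]))
print('flange',ray('wrist',[278.5,188],.008))
E
```

```text
lone lid [[0.4997 0.3716 0.086 ]] wait [[0.6293 0.3906 0.086 ]
 [0.6486 0.3033 0.086 ]]
[[275.2896 208.357 ]
 [275.2531 189.4576]]
flange [[0.5003 0.3731 0.008 ]]
```

```bash
python3 - <<'E'
from h import *
plan([.4995,.369,.025],36.5,6)
E
```

```text
N 6 travel [0.098  0.0001 0.0014] mm [29.3973  0.0197  0.4112] rot [ 0.0063 -0.002   0.0006]
```

```bash
python3 -m jog '[{"rot":[0,0,0],"travel":[0.12,0,0.003],"jaw":-1},{"rot":[0,0,0],"travel":[0.12,0,0.003],"jaw":-1},{"rot":[0,0,0],"travel":[0.12,0,0.002],"jaw":-1},{"rot":[0,0,0],"travel":[0.12,0,0],"jaw":-1},{"rot":[0,0,0],"travel":[0.07,0,0],"jaw":-1},{"rot":[0,0,0],"travel":[0.038,0,0],"jaw":-1},{"rot":[0,0,0],"travel":[0,0,0],"jaw":-1},{"rot":[0,0,0],"travel":[0,0,0],"jaw":-1}]'; python3 - <<'E'
from h import *
st()
cv2.imwrite("pics/w2.png",ctrl.get_image('wrist')[:,:,::-1])
E
```

```text
time: 2.3
position: [0.5011, 0.3683, 0.0262]
tool_rot: [0.729, 1.445, -0.726]
ft_force: [0.2, -0.6, -0.1]
grip_width: 1.001
t 2.3 p [0.5011 0.3683 0.0262] yaw 36.5797088465967 down [ 0.0012  0.0013 -1.    ] F [ 0.2343 -0.5679 -0.0732] w 1.0014468066899362 q [-0.8437  0.426   0.2055  1.7357 -0.1014  0.9885  0.038 ]
```

View pics/w2.png

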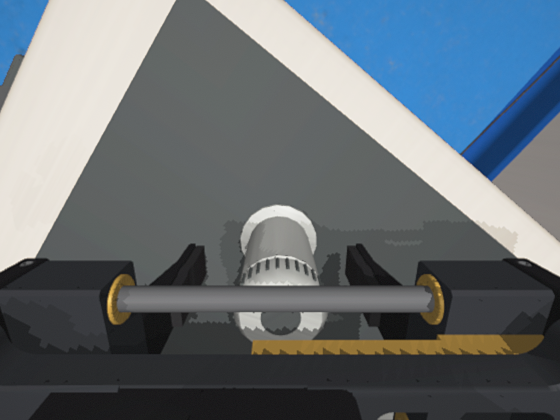

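The canister stands midway between the fingers, with its lid around (280,318) and the flange rim around (280,225). I'll close the jaws.

```bash
python3 -m jog '[{"rot":[0,0,0],"travel":[0,0,0],"jaw":0},{"rot":[0,0,0],"travel":[0,0,0],"jaw":0.3},{"rot":[0,0,0],"travel":[0,0,0],"jaw":1},{"rot":[0,0,0],"travel":[0,0,0],"jaw":1},{"rot":[0,0,0],"travel":[0,0,0],"jaw":1},{"rot":[0,0,0],"travel":[0,0,0],"jaw":1},{"rot":[0,0,0],"travel":[0,0,0],"jaw":1},{"rot":[0,0,0],"travel":[0,0,0],"jaw":1}]' 30; python3 - <<'E'
from h import *
st()
E
```

```text
time: 3.15
position: [0.5011, 0.3672, 0.0252]
tool_rot: [0.729, 1.445, -0.728]
ft_force: [1.0, 0.2, -0.2]
grip_width: 0.461
t 3.15 p [0.5011 0.3672 0.0252] yaw 36.509897861784786 down [ 0.0005  0.0003 -1.    ] F [ 1.028   0.2296 -0.248 ] w 0.461306397646925 q [-0.843   0.4268  0.2059  1.7371 -0.1015  0.9875  0.0381]
```

Gripped: 0.461×87 mm = 40 mm, which matches the body. Next I lift and weigh it with several force readings at rest.

```bash
python3 -m jog '[{"rot":[0,0,0],"travel":[-0.03,0,0],"jaw":1},{"rot":[0,0,0],"travel":[-0.08,0,0],"jaw":1},{"rot":[0,0,0],"travel":[-0.12,0,0],"jaw":1},{"rot":[0,0,0],"travel":[-0.12,0,0],"jaw":1},{"rot":[0,0,0],"travel":[-0.1,0,0],"jaw":1},{"rot":[0,0,0],"travel":[-0.05,0,0],"jaw":1},{"rot":[0,0,0],"travel":[0,0,0],"jaw":1},{"rot":[0,0,0],"travel":[0,0,0],"jaw":1}]';  for i in 1 2 3 4 5 6; do python3 -m jog '[{"rot":[0,0,0],"travel":[0,0,0],"jaw":1}]'; python3 -c "
from h import *
print(ctrl.get_state()['ft_force'], ctrl.get_state()['joint_torque'])"; done;  python3 - <<'E'
from h import *
st()
cv2.imwrite("pics/w3.png",ctrl.get_image('wrist')[:,:,::-1])
E
```

```text
time: 3.95
position: [0.5, 0.3666, 0.1737]
tool_rot: [0.727, 1.446, -0.73]
ft_force: [0.4, 0.3, -3.6]
grip_width: 0.457
time: 4.05
position: [0.4996, 0.3663, 0.1726]
tool_rot: [0.725, 1.447, -0.732]
ft_force: [-0.3, -0.1, -3.7]
grip_width: 0.461
[-0.347  -0.0615 -3.7169] [  0.0413 -48.0792   2.4467 -32.3711  -0.0675   0.0337   0.0001]
time: 4.15
position: [0.4999, 0.3664, 0.173]
tool_rot: [0.726, 1.447, -0.731]
ft_force: [-0.1, -1.0, -2.0]
grip_width: 0.464
[-0.075  -1.0076 -1.9852] [  0.0078 -47.4415   2.3818 -31.8829  -0.0705   0.0599   0.0007]
time: 4.25
position: [0.5003, 0.3667, 0.1738]
tool_rot: [0.727, 1.446, -0.73]
ft_force: [-0.6, -0.2, -2.8]
grip_width: 0.463
[-0.5621 -0.1553 -2.7951] [ -0.0064 -47.1348   2.3533 -31.7203  -0.0714   0.0599   0.0006]
time: 4.35
position: [0.5006, 0.3669, 0.1745]
tool_rot: [0.728, 1.446, -0.729]
ft_force: [0.2, 0.6, -3.0]
grip_width: 0.46
[ 0.1512  0.6186 -2.9598] [ -0.0081 -47.0314   2.3457 -31.7118  -0.0717   0.0526   0.0005]
time: 4.45
position: [0.5008, 0.3671, 0.1749]
tool_rot: [0.728, 1.445, -0.729]
ft_force: [-0.7, -0.1, -2.7]
grip_width: 0.46
[-0.6967 -0.0514 -2.6509] [ -0.0065 -47.0283   2.346  -31.7534  -0.0721   0.0459   0.0003]
time: 4.55
position: [0.5008, 0.3671, 0.1751]
tool_rot: [0.728, 1.445, -0.728]
ft_force: [0.1, -0.2, -3.2]
grip_width: 0.457
[ 0.0723 -0.201  -3.2396] [ -0.0026 -47.0609   2.3496 -31.7977  -0.0719   0.0416   0.0002]
t 4.55 p [0.5008 0.3671 0.1751] yaw 36.51137927028514 down [ 0.  0. -1.] F [ 0.0723 -0.201  -3.2396] w 0.45681693367970044 q [-0.8602  0.2854  0.2239  1.6002 -0.0656  1.2634  0.012 ]
```

View pics/w3.png

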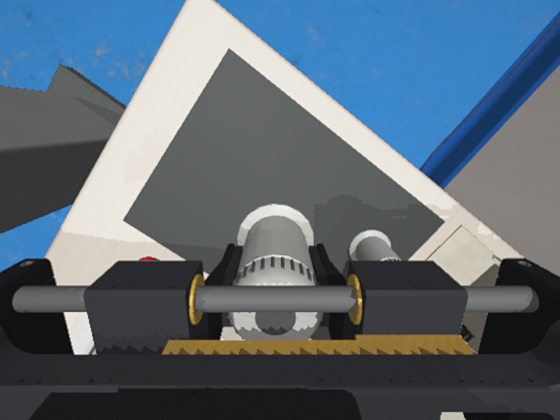

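The wrist view shows the canister held, with its lid around (278,310) and clear of the mat. The at-rest readings average about -2.9 N, or roughly 300 g, so this is the filled one and it goes in the middle lane. Next I refine the rack pose from the strip outlines in two views.

```bash
cat > rack.py <<'E'
from h import *
def strips(n,img,roi,cam=None,thr=75):
    g=cv2.cvtColor(img,cv2.COLOR_RGB2GRAY); k=6
    u0,v0,u1,v1=roi; big=cv2.resize(g[v0:v1,u0:u1],None,fx=k,fy=k,interpolation=cv2.INTER_CUBIC)
    m=(cv2.GaussianBlur(big,(0,0),3)<thr).astype(np.uint8)
    cs,_=cv2.findContours(m,cv2.RETR_EXTERNAL,cv2.CHAIN_APPROX_NONE)
    out=[]
    for c in cs:
        if cv2.contourArea(c)<3000: continue
        px=(c[:,0,:]+.5)/k-.5+[u0,v0]; P=ray(n,px,.008,cam)[:,:2]
        out.append(P)
    return sorted(out,key=lambda P:-P[:,1].mean())
def fit(P,a):
    """a deg: lane heading guess; returns refined heading, front x point and centre"""
    for _ in range(3):
        X=np.array([np.cos(np.radians(a)),np.sin(np.radians(a))]);Y=np.array([-X[1],X[0]])
        x=P@X;y=P@Y; x0=np.percentile(x,3); yc=np.median(y)
        fr=x0+.01; s=(x>fr+.005)&(x<fr+.045)
        L=s&(y>yc);Rr=s&(y<yc)
        pl=np.polyfit(x[L],y[L],1);pr=np.polyfit(x[Rr],y[Rr],1)
        a+=np.degrees((pl[0]+pr[0])/2)
    yL,yR=np.median(y[L]),np.median(y[Rr]); c=(yL+yR)/2
    f=(x<fr)&(abs(y-c)<.018); xf=np.median(x[f])
    return a,(xf*X+c*Y),yL-yR,xf,c,x.max()-xf
E
python3 - <<'E'
from rack import *
for n,f,roi in [('top','top0',(325,170,430,258)),('scene','scene0',(298,245,390,345))]:
    img=cv2.imread(f'pics/{f}.png')[:,:,::-1]
    for P in strips(n,img,roi): print(n,len(P),P.mean(0),fit(P,-27.6))
E
```

```text
top 606 [ 0.5409 -0.2572] (np.float64(-26.744228468805495), array([ 0.4766, -0.2235]), np.float64(0.0436326797395734), np.float64(0.5261725029840242), np.float64(0.014847397882074804), np.float64(0.1493366670712729))
top 606 [ 0.5061 -0.324 ] (np.float64(-27.581812871121276), array([ 0.4424, -0.2895]), np.float64(0.04402113361745606), np.float64(0.5261604107139164), np.float64(-0.05181067521795751), np.float64(0.14874945611179602))
top 615 [ 0.4711 -0.3907] (np.float64(-26.965696067694818), array([ 0.4079, -0.3564]), np.float64(0.04393463543485719), np.float64(0.5251387607045237), np.float64(-0.13269885933934564), np.float64(0.14776824909436426))
scene 745 [ 0.5418 -0.2508] (np.float64(-26.74179117213536), array([ 0.4767, -0.2221]), np.float64(0.041516060675466565), np.float64(0.5256994176248937), np.float64(0.01613766772219072), np.float64(0.1476804918490323))
scene 786 [ 0.507  -0.3177] (np.float64(-27.48667717251508), array([ 0.4421, -0.288 ]), np.float64(0.04234541154012332), np.float64(0.5251089197845753), np.float64(-0.05149711304825936), np.float64(0.14801318098141847))
scene 833 [ 0.4725 -0.3846] (np.float64(-27.355422587304304), array([ 0.4074, -0.3544]), np.float64(0.04291638382841345), np.float64(0.5247251159587825), np.float64(-0.12759193151169917), np.float64(0.14818853566738188))
```

```bash
python3 - <<'E'
from rack import *
for n,f,roi in [('top','top0',(325,170,430,258)),('scene','scene0',(298,245,390,345))]:
    img=cv2.imread(f'pics/{f}.png')[:,:,::-1]
    for t in (100,125):
        for P in strips(n,img,roi,thr=t): 
            if 600<len(P)<1200: r=fit(P,-27.4); print(n,t,len(P),np.array(r[0]).round(2),r[1],np.round(r[2:],4))
plan([.46,-.30,.20],-27.4,14)
plan([.40,-.38,.22],-27.4,14)
E
```

```text
top 100 626 -26.71 [ 0.4748 -0.2227] [0.0467 0.5242 0.0145 0.1533]
top 100 628 -27.73 [ 0.4408 -0.2887] [ 0.0471  0.5245 -0.0504  0.1525]
top 100 640 -27.17 [ 0.4064 -0.3555] [ 0.0472  0.5239 -0.1307  0.1518]
top 125 646 -26.69 [ 0.4733 -0.222 ] [0.0497 0.5226 0.0142 0.1567]
top 125 647 -27.88 [ 0.4394 -0.2879] [ 0.05    0.523  -0.049   0.1562]
top 125 681 -27.47 [ 0.405  -0.3545] [ 0.05    0.5229 -0.1277  0.1556]
scene 100 771 -26.58 [ 0.4752 -0.2215] [0.0453 0.5241 0.0146 0.151 ]
scene 100 809 -27.54 [ 0.4407 -0.2873] [ 0.0458  0.5236 -0.051   0.1512]
scene 100 858 -27.1 [ 0.406  -0.3539] [ 0.0462  0.5226 -0.1301  0.1513]
scene 125 799 -26.38 [ 0.474 -0.221] [0.0482 0.5228 0.0127 0.1541]
scene 125 830 -27.56 [ 0.4395 -0.2867] [ 0.0486  0.5223 -0.0508  0.1539]
scene 125 879 -26.92 [ 0.4049 -0.3534] [ 0.0487  0.521  -0.1319  0.1541]
N 14 travel [-0.0059 -0.0301  0.1649] mm [-1.7725 -9.0308 49.4789] rot [ 0.913  -0.0001 -0.0001]
N 14 travel [-0.0107 -0.0474  0.1831] mm [ -3.2016 -14.2305  54.9184] rot [ 0.913  -0.0001 -0.0001]
```

```bash
python3 - <<'E'
from h import *
plan([.427,-.382,.20],-27.4,16)
E
```

```text
N 16 travel [-0.0052 -0.0349  0.1615] mm [ -1.5512 -10.4618  48.4518] rot [ 0.7989 -0.0001 -0.0001]
```

```bash
python3 -m jog '[{"rot":[0.8,0,0],"travel":[-0.0052,-0.035,0.161],"jaw":1},{"rot":[0.8,0,0],"travel":[-0.0052,-0.035,0.161],"jaw":1},{"rot":[0.8,0,0],"travel":[-0.0052,-0.035,0.161],"jaw":1},{"rot":[0.8,0,0],"travel":[-0.0052,-0.035,0.161],"jaw":1},{"rot":[0.8,0,0],"travel":[-0.0052,-0.035,0.161],"jaw":1},{"rot":[0.8,0,0],"travel":[-0.0052,-0.035,0.161],"jaw":1},{"rot":[0.8,0,0],"travel":[-0.0052,-0.035,0.161],"jaw":1},{"rot":[0.8,0,0],"travel":[-0.0052,-0.035,0.161],"jaw":1}]';python3 -m jog '[{"rot":[0.8,0,0],"travel":[-0.0052,-0.035,0.161],"jaw":1},{"rot":[0.8,0,0],"travel":[-0.0052,-0.035,0.161],"jaw":1},{"rot":[0.8,0,0],"travel":[-0.0052,-0.035,0.161],"jaw":1},{"rot":[0.8,0,0],"travel":[-0.0052,-0.035,0.161],"jaw":1},{"rot":[0.8,0,0],"travel":[-0.0052,-0.035,0.161],"jaw":1},{"rot":[0.8,0,0],"travel":[-0.0052,-0.035,0.161],"jaw":1},{"rot":[0.8,0,0],"travel":[-0.0052,-0.035,0.161],"jaw":1},{"rot":[0.8,0,0],"travel":[-0.0052,-0.035,0.161],"jaw":1}]'; python3 -m jog '[{"rot":[0,0,0],"travel":[0,0,0],"jaw":1},{"rot":[0,0,0],"travel":[0,0,0],"jaw":1},{"rot":[0,0,0],"travel":[0,0,0],"jaw":1},{"rot":[0,0,0],"travel":[0,0,0],"jaw":1},{"rot":[0,0,0],"travel":[0,0,0],"jaw":1}]'; python3 - <<'E'
from h import *
st()
cv2.imwrite("pics/w4.png",ctrl.get_image('wrist')[:,:,::-1])
import pickle; pickle.dump(ext('wrist'),open('w4.pkl','wb'))
E
```

```text
time: 5.4
position: [0.5705, -0.0191, 0.1881]
tool_rot: [1.154, 1.243, -1.152]
ft_force: [1.7, -0.1, -1.7]
grip_width: 0.457
time: 6.2
position: [0.4248, -0.3813, 0.2006]
tool_rot: [1.555, 0.94, -1.554]
ft_force: [0.4, -0.5, -3.6]
grip_width: 0.462
time: 6.7
position: [0.4267, -0.3783, 0.2]
tool_rot: [1.551, 0.945, -1.551]
ft_force: [-0.2, -0.9, -3.0]
grip_width: 0.457
t 6.7 p [ 0.4267 -0.3783  0.2   ] yaw -27.323204391444023 down [ 0.      0.0004 -1.    ] F [-0.187  -0.9496 -2.9887] w 0.45680802922007596 q [-0.0467  0.2059  0.8303  1.7112 -0.1579  1.294   0.3397]
```

View pics/w4.png

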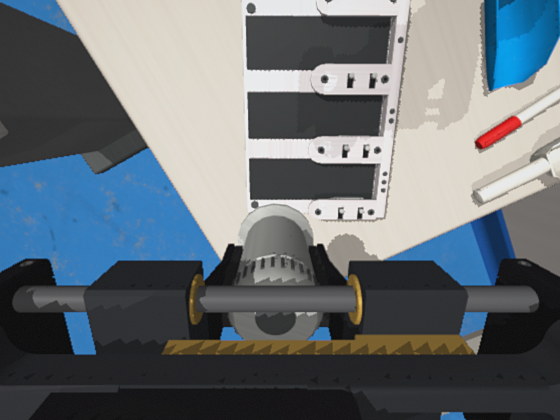

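The wrist view shows the rack square to the tool. The middle strip spans about u 247-385, v 92-139, and two dowel heads are visible at (391,115). The canister still weighs about 3.0 N. I'll measure the lanes from this view.

```bash
python3 - <<'E'
from rack import *
import pickle
cam=pickle.load(open('w4.pkl','rb'))
img=cv2.imread('pics/w4.png')[:,:,::-1]
for t in (110,125):
  for P in strips('wrist',img,(235,5,400,202),cam,thr=t): 
    if 600<len(P): r=fit(P,-27.4); print(t,len(P),np.array(r[0]).round(2),r[1],np.round(r[2:],4))
# where canister axis/tool sits in picture vs expected: flange front edge
print(proj('wrist',[[0.4683,-0.3022,.008],[.5535,-.3464,.008]],cam))
E
```

```text
110 2324 -27.47 [ 0.4731 -0.2209] [0.0513 0.5217 0.0222 0.1591]
110 2119 -27.56 [ 0.4386 -0.2872] [ 0.0507  0.5217 -0.0517  0.1589]
110 1946 -27.57 [ 0.4039 -0.3537] [ 0.0505  0.5217 -0.1267  0.1575]
125 2407 -27.44 [ 0.4729 -0.2208] [0.0516 0.5215 0.022  0.1596]
125 2180 -27.47 [ 0.4384 -0.2871] [ 0.0512  0.5214 -0.0525  0.1595]
125 1984 -27.54 [ 0.4037 -0.3536] [ 0.051   0.5215 -0.1269  0.1586]
[[276.6067 115.0822]
 [359.0084 115.1953]]
```

```bash
python3 - <<'E'
from h import *
import cv2
i=cv2.imread('pics/w4.png')
cv2.imwrite('pics/w4z.png',cv2.resize(i[195:345,215:345],None,fx=4,fy=4,interpolation=cv2.INTER_CUBIC))
m=ctrl.camera_model('wrist');cam=(m['mtx'],m['hand_eye'])
# tool-frame projections for canister centred at tool z=zc
for zc in (-.003,0,.003):
    print(zc,proj('wrist',[[.0172,0,zc-.026],[.0172,.026,zc],[.0172,-.026,zc],[-.0608,0,zc],[-.0608,0,zc-.0205],[-.0608,0,zc+.0205]],cam))
E
```

```text
-0.003 [[274.5627 204.3936]
 [313.1367 241.4649]
 [236.0288 241.4555]
 [274.1996 315.9244]
 [274.153  272.092 ]
 [274.2416 355.5456]]
0 [[274.5651 208.8258]
 [312.9636 245.5538]
 [236.2063 245.5445]
 [274.206  321.9705]
 [274.1602 278.7952]
 [274.2474 361.0267]]
0.003 [[274.5675 213.2161]
 [312.7921 249.6057]
 [236.3822 249.5964]
 [274.2123 327.9287]
 [274.1672 285.3958]
 [274.2532 366.4319]]
```

View pics/w4z.png

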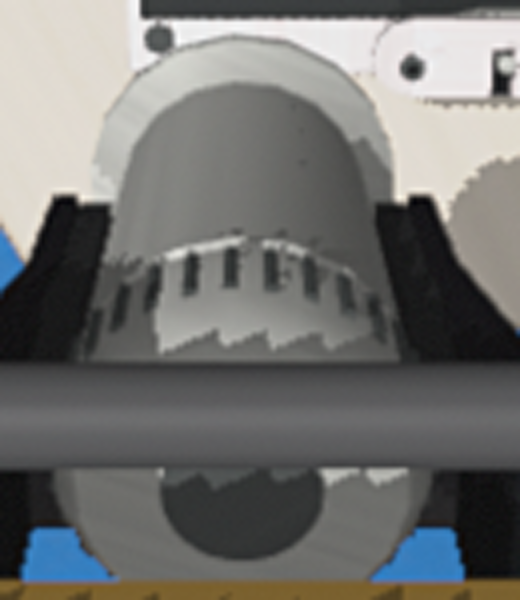

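```bash
python3 - <<'E'
from h import *
plan([.4666,-.3047,.10],-27.5,5)
E
```

```text
N 5 travel [ 0.0667  0.0011 -0.056 ] mm [ 20.0043   0.3164 -16.8086] rot [ 0.0059 -0.0006  0.0002]
```

```bash
python3 -m jog '[{"rot":[0.006,0,0],"travel":[0.067,0.001,-0.056],"jaw":1},{"rot":[0.006,0,0],"travel":[0.067,0.001,-0.056],"jaw":1},{"rot":[0.006,0,0],"travel":[0.067,0.001,-0.056],"jaw":1},{"rot":[0.006,0,0],"travel":[0.067,0.001,-0.056],"jaw":1},{"rot":[0.006,0,0],"travel":[0.067,0.001,-0.056],"jaw":1},{"rot":[0,0,0],"travel":[0.1,0,0],"jaw":1},{"rot":[0,0,0],"travel":[0.08,0,0],"jaw":1},{"rot":[0,0,0],"travel":[0,0,0],"jaw":1}]';python3 -m jog '[{"rot":[0,0,0],"travel":[0,0,0],"jaw":1},{"rot":[0,0,0],"travel":[0,0,0],"jaw":1},{"rot":[0,0,0],"travel":[0,0,0],"jaw":1}]'; python3 - <<'E'
from h import *
st()
I=[ctrl.get_image(n)[:,:,::-1] for n in ('top','scene','wrist')]
for n,i in zip(('top','scene','wrist'),I): cv2.imwrite(f"pics/{n}5.png",i)
t=cv2.resize(I[0][165:265,320:435],None,fx=4,fy=4,interpolation=cv2.INTER_CUBIC)
s=cv2.resize(I[1][225:350,280:365],None,fx=4,fy=4,interpolation=cv2.INTER_CUBIC)[:400]
cv2.imwrite('pics/ts5.png',np.hstack([t[:400],s]))
plan([.4666,-.3047,.0315],-27.5,1)
E
```

```text
time: 7.55
position: [0.4637, -0.3035, 0.0424]
tool_rot: [1.552, 0.948, -1.559]
ft_force: [-0.3, 1.3, -2.7]
grip_width: 0.456
time: 7.85
position: [0.4669, -0.3065, 0.0472]
tool_rot: [1.556, 0.939, -1.553]
ft_force: [-0.6, 0.1, -3.3]
grip_width: 0.459
t 7.85 p [ 0.4669 -0.3065  0.0472] yaw -27.637577149114517 down [ 0.0028 -0.0009 -1.    ] F [-0.6204  0.081  -3.2904] w 0.4590942686369266 q [-0.0992  0.3439  0.7387  1.8981 -0.2743  0.9992  0.2776]
N 1 travel [ 0.05   -0.0016 -0.0045] mm [15.0008 -0.4728 -1.3496] rot [-0.0274 -0.0057 -0.0183]
```

View pics/ts5.png

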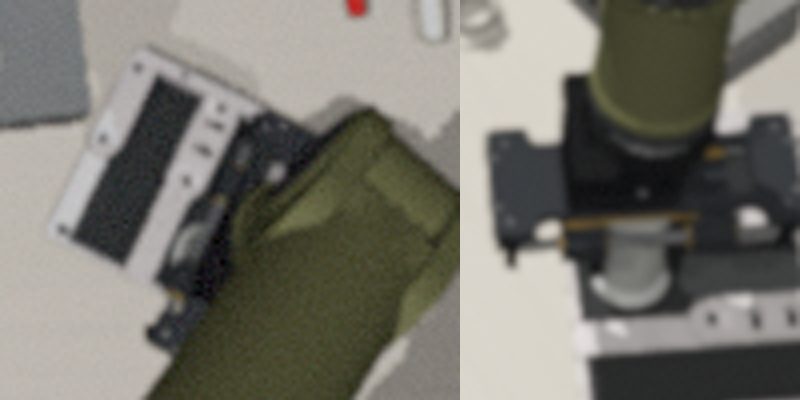

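View pics/wrist5.png

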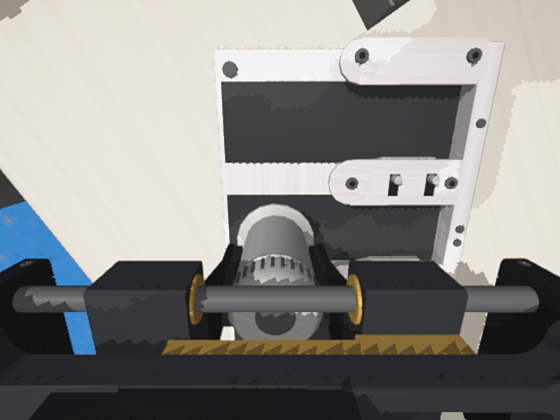

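```bash
python3 -m jog '[{"rot":[0,0,0],"travel":[0.02,0,-0.002],"jaw":1},{"rot":[0,0,0],"travel":[0.016,0,-0.002],"jaw":1},{"rot":[0,0,0],"travel":[0.008,0,0],"jaw":1},{"rot":[0,0,0],"travel":[0,0,0],"jaw":1},{"rot":[0,0,0],"travel":[0,0,0],"jaw":1},{"rot":[0,0,0],"travel":[0,0,0],"jaw":1}]'; python3 - <<'E'
from rack import *
st()
im=ctrl.get_image('wrist');cam=ext('wrist')
cv2.imwrite("pics/w6.png",im[:,:,::-1])
plan([.4666,-.3047,.0315],-27.5,1)
X=np.array([.887,-.4617]);Y=np.array([.4617,.887])
print(proj('wrist',[np.r_[np.array([.4678,-.3023])+dx*X+dy*Y,.008] for dx,dy in [(0,.026),(0,.049),(0,.101),(-.033,.026)]],cam))
cv2.imwrite('pics/w6z.png',cv2.resize(im[100:270,190:360,::-1],None,fx=3.5,fy=3.5,interpolation=cv2.INTER_CUBIC))
E
```

```text
time: 8.6
position: [0.4664, -0.3049, 0.0325]
tool_rot: [1.555, 0.941, -1.555]
ft_force: [-0.3, 0.2, -4.1]
grip_width: 0.457
t 8.6 p [ 0.4664 -0.3049  0.0325] yaw -27.642620747163388 down [ 0.0002 -0.0001 -1.    ] F [-0.3379  0.221  -4.0941] w 0.45716806741471494 q [-0.0913  0.3649  0.7288  1.9089 -0.2913  0.975   0.288 ]
N 1 travel [ 0.0034  0.0002 -0.0009] mm [ 1.0205  0.0565 -0.2582] rot [-0.0284 -0.0004 -0.0029]
[[274.4778 201.476 ]
 [274.3668 167.2609]
 [274.0832  79.8927]
 [225.3685 201.5922]]
```

View pics/w6z.png

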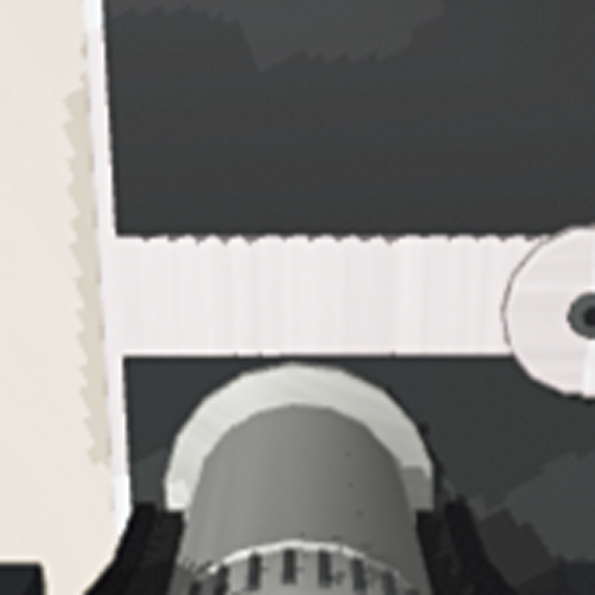

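```bash
python3 - <<'E'
from h import *
X=np.array([.887,-.4617]);Y=np.array([.4617,.887]);M=np.array([.4678,-.3023])
cam=ext('wrist')
for z in (.0093,.0153):
    p=ray('wrist',[[274.5,203.5]],z,cam)[:,:2]-M; print(z,(p@X)*1e3,(p@Y)*1e3)
p=ray('wrist',[[237,240],[314.3,240]],.0153,cam)[:,:2]-M;print(p@X,p@Y)
E
```

```text
0.0093 [0.0143] [24.954]
0.0153 [0.0321] [26.656]
[-0.0253  0.0268] [0.0012 0.0011]
```

The flange edge is within about 1 mm of the lane centre line; the strip edge at v≈201.4 matches the prediction of 201.5. I'll lower gently until it touches.

```bash
for i in 1; do python3 -m jog '[{"rot":[0,0,0],"travel":[0.003,0,0],"jaw":1},{"rot":[0,0,0],"travel":[0,0,0],"jaw":1},{"rot":[0,0,0],"travel":[0,0,0],"jaw":1}]'; python3 -m jog '[{"rot":[0,0,0],"travel":[0.003,0,0],"jaw":1},{"rot":[0,0,0],"travel":[0,0,0],"jaw":1},{"rot":[0,0,0],"travel":[0,0,0],"jaw":1}]';  done
```

```text
time: 8.95
position: [0.4663, -0.3048, 0.0315]
tool_rot: [1.555, 0.941, -1.555]
ft_force: [-0.1, -0.1, -3.1]
grip_width: 0.458
time: 9.25
position: [0.4667, -0.305, 0.0312]
tool_rot: [1.556, 0.941, -1.554]
ft_force: [-0.1, -0.0, 3.8]
grip_width: 0.454
```

```bash
python3 -m jog '[{"rot":[0,0,0],"travel":[-0.0017,0.005,0],"jaw":1},{"rot":[0,0,0],"travel":[0,0.012,0],"jaw":1},{"rot":[0,0,0],"travel":[0,0.015,0],"jaw":1},{"rot":[0,0,0],"travel":[0,0.01,0],"jaw":1},{"rot":[0,0,0],"travel":[0,0,0],"jaw":1},{"rot":[0,0,0],"travel":[0,0,0],"jaw":1}]';python3 -m jog '[{"rot":[0,0,0],"travel":[0,0.01,0],"jaw":1},{"rot":[0,0,0],"travel":[0,0.01,0],"jaw":1},{"rot":[0,0,0],"travel":[0,0.01,0],"jaw":1},{"rot":[0,0,0],"travel":[0,0.01,0],"jaw":1},{"rot":[0,0,0],"travel":[0,0,0],"jaw":1},{"rot":[0,0,0],"travel":[0,0,0],"jaw":1}]'; python3 - <<'E'
from h import *
st(); X=np.array([.887,-.4617]);Y=np.array([.4617,.887]);M=np.array([.4678,-.3023])
s=ctrl.get_state();d=s['position'][:2]-M;print('rack x,y of tcp from mouth',d@X,d@Y,'F',s['ft_force'][:2]@X,s['ft_force'][:2]@Y)
im=ctrl.get_image('wrist');cv2.imwrite("pics/w7.png",im[:,:,::-1])
E
```

```text
time: 9.85
position: [0.4783, -0.311, 0.0313]
tool_rot: [1.555, 0.94, -1.554]
ft_force: [1.1, 0.6, 1.5]
grip_width: 0.46
time: 10.45
position: [0.4888, -0.3165, 0.0312]
tool_rot: [1.555, 0.94, -1.554]
ft_force: [1.7, 0.4, 2.9]
grip_width: 0.457
t 10.45 p [ 0.4888 -0.3165  0.0312] yaw -27.635336532424507 down [ 0.0012 -0.0008 -1.    ] F [1.7261 0.3903 2.9214] w 0.4568652045428727 q [-0.0638  0.4179  0.7133  1.8484 -0.3227  0.9923  0.3034]
rack x,y of tcp from mouth 0.02521138202512521 -0.0029064126532628784 F 1.3508105313655654 1.1431226618767723
```

View pics/w7.png

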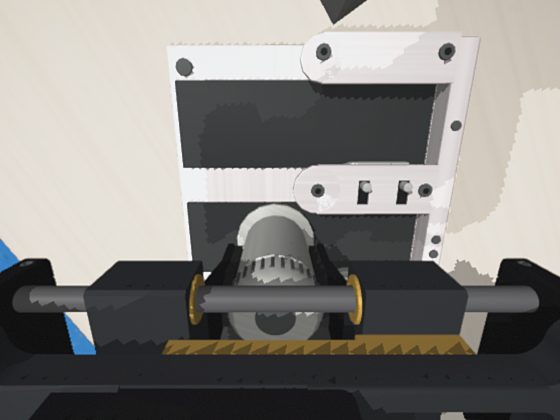

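The flange (rim at 275,205) is just entering under the rail noses, centred in the slot, and forces are low. I'll continue in small steps.

```bash
cat > f.py <<'E'
from h import *
X=np.array([.887,-.4617]);Y=np.array([.4617,.887]);M=np.array([.4678,-.3023])
s=ctrl.get_state();d=s['position'][:2]-M
m=R.from_rotvec(s['tool_rot']).as_matrix()
print('x %.4f y %.4f z %.4f'%(d@X,d@Y,s['position'][2]),'Fx %.1f Fy %.1f Fz %.1f'%(s['ft_force'][:2]@X,s['ft_force'][:2]@Y,s['ft_force'][2]),'torque',s['torque'],'down',m[:,0])
E
for i in 1; do python3 -m jog '[{"rot":[0,0,0],"travel":[-0.001,0.01,0],"jaw":1},{"rot":[0,0,0],"travel":[0,0.01,0],"jaw":1},{"rot":[0,0,0],"travel":[0,0.01,0],"jaw":1}]'>/dev/null; python3 f.py;  python3 -m jog '[{"rot":[0,0,0],"travel":[0,0.01,0],"jaw":1},{"rot":[0,0,0],"travel":[0,0.01,0],"jaw":1},{"rot":[0,0,0],"travel":[0,0.01,0],"jaw":1}]'>/dev/null; python3 f.py; python3 -m jog '[{"rot":[0,0,0],"travel":[0,0.01,0],"jaw":1},{"rot":[0,0,0],"travel":[0,0,0],"jaw":1},{"rot":[0,0,0],"travel":[0,0,0],"jaw":1}]'>/dev/null; python3 f.py; done
```

```text
x 0.0334 y -0.0029 z 0.0312 Fx -0.9 Fy -0.8 Fz 2.8 torque [0.1538 0.2615 0.0304] down [-0.0005  0.0004 -1.    ]
x 0.0426 y -0.0029 z 0.0312 Fx -0.6 Fy -0.2 Fz 1.0 torque [ 0.0706  0.2688 -0.0067] down [-0.0002  0.0002 -1.    ]
x 0.0458 y -0.0029 z 0.0313 Fx 0.4 Fy -0.3 Fz -0.5 torque [-0.1392 -0.0761 -0.0124] down [ 0.0005 -0.0004 -1.    ]
```

```bash
for i in 1; do python3 -m jog '[{"rot":[0,0,0],"travel":[0,0.01,0],"jaw":1},{"rot":[0,0,0],"travel":[0,0.01,0],"jaw":1},{"rot":[0,0,0],"travel":[0,0,0],"jaw":1}]'>/dev/null; python3 f.py;  python3 -m jog '[{"rot":[0,0,0],"travel":[0,0.01,0],"jaw":1},{"rot":[0,0,0],"travel":[0,0.01,0],"jaw":1},{"rot":[0,0,0],"travel":[0,0.01,0],"jaw":1}]'>/dev/null; python3 f.py; python3 -m jog '[{"rot":[0,0,0],"travel":[0,0.01,0],"jaw":1},{"rot":[0,0,0],"travel":[0,0.01,0],"jaw":1},{"rot":[0,0,0],"travel":[0,0,0],"jaw":1}]'>/dev/null; python3 f.py; python3 -m jog '[{"rot":[0,0,0],"travel":[0,0.01,0],"jaw":1},{"rot":[0,0,0],"travel":[0,0.01,0],"jaw":1},{"rot":[0,0,0],"travel":[0,0,0],"jaw":1}]'>/dev/null; python3 f.py; done; python3 -c "
from h import *
st(); cv2.imwrite('pics/w8.png',ctrl.get_image('wrist')[:,:,::-1])"
```

```text
x 0.0519 y -0.0029 z 0.0313 Fx 0.4 Fy -0.3 Fz -0.8 torque [-0.1238 -0.0485 -0.0482] down [ 0.0004 -0.0004 -1.    ]
x 0.0600 y -0.0020 z 0.0313 Fx -3.8 Fy 2.8 Fz 2.4 torque [0.9358 0.4642 0.0304] down [-0.0008  0.0023 -1.    ]
x 0.0657 y -0.0010 z 0.0313 Fx -4.4 Fy 3.7 Fz 3.8 torque [ 1.2205  0.5487 -0.0154] down [-0.0012  0.0038 -1.    ]
x 0.0719 y -0.0009 z 0.0313 Fx -4.6 Fy 3.7 Fz 2.7 torque [ 1.1212  0.4541 -0.0117] down [-0.0007  0.0034 -1.    ]
t 12.6 p [ 0.5312 -0.3363  0.0313] yaw -27.55920447029705 down [-0.0007  0.0034 -1.    ] F [-2.3845  5.3937  2.6988] w 0.4580089651450805 q [-0.0144  0.5118  0.686   1.7247 -0.3706  1.0408  0.3193]
```

View pics/w8.png

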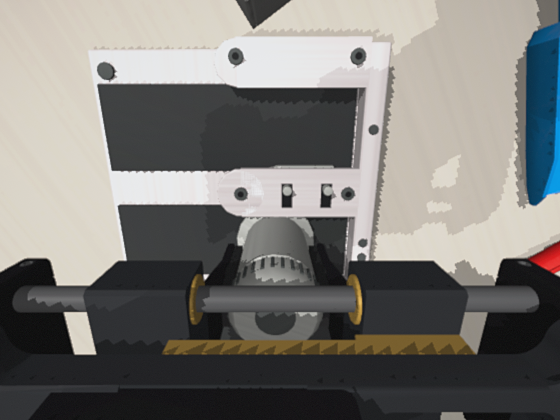

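The flange runs under the rail with the shoe pressing it to the +y wall. The drag is about 4.5 N and the canister is upright. I continue.

```bash
for i in 1; do python3 -m jog '[{"rot":[0,0,0],"travel":[0,0.01,-0.003],"jaw":1},{"rot":[0,0,0],"travel":[0,0.01,0],"jaw":1},{"rot":[0,0,0],"travel":[0,0,0],"jaw":1}]'>/dev/null; python3 f.py;  python3 -m jog '[{"rot":[0,0,0],"travel":[0,0.01,0],"jaw":1},{"rot":[0,0,0],"travel":[0,0.01,0],"jaw":1},{"rot":[0,0,0],"travel":[0,0,0],"jaw":1}]'>/dev/null; python3 f.py; python3 -m jog '[{"rot":[0,0,0],"travel":[0,0.01,0],"jaw":1},{"rot":[0,0,0],"travel":[0,0.005,0],"jaw":1},{"rot":[0,0,0],"travel":[0,0,0],"jaw":1}]'>/dev/null; python3 f.py; python3 -m jog '[{"rot":[0,0,0],"travel":[0,0.007,0],"jaw":1},{"rot":[0,0,0],"travel":[0,0,0],"jaw":1},{"rot":[0,0,0],"travel":[0,0,0],"jaw":1}]'>/dev/null; python3 f.py; done
```

```text
x 0.0780 y -0.0009 z 0.0313 Fx -3.1 Fy 4.0 Fz 2.9 torque [1.0409 0.5368 0.0194] down [-0.0009  0.0023 -1.    ]
x 0.0842 y -0.0009 z 0.0313 Fx -3.3 Fy 4.2 Fz 1.4 torque [1.0443 0.351  0.0304] down [-0.0003  0.0019 -1.    ]
x 0.0886 y -0.0009 z 0.0313 Fx -4.1 Fy 4.0 Fz 2.3 torque [ 1.1213  0.456  -0.0161] down [-0.0004  0.002  -1.    ]
x 0.0907 y -0.0009 z 0.0313 Fx -3.5 Fy 3.6 Fz 2.0 torque [ 1.0933  0.4132 -0.017 ] down [-0.0002  0.0019 -1.    ]
```

Now 1 mm steps until the push force rises sharply.

```bash
for i in 1; do python3 -m jog '[{"rot":[0,0,0],"travel":[0,0.004,0],"jaw":1},{"rot":[0,0,0],"travel":[0,0.003,0],"jaw":1},{"rot":[0,0,0],"travel":[0,0,0],"jaw":1},{"rot":[0,0,0],"travel":[0,0,0],"jaw":1}]'>/dev/null; python3 f.py;  python3 -m jog '[{"rot":[0,0,0],"travel":[0,0.003,0],"jaw":1},{"rot":[0,0,0],"travel":[0,0,0],"jaw":1},{"rot":[0,0,0],"travel":[0,0,0],"jaw":1}]'>/dev/null; python3 f.py; python3 -m jog '[{"rot":[0,0,0],"travel":[0,0.003,0],"jaw":1},{"rot":[0,0,0],"travel":[0,0,0],"jaw":1},{"rot":[0,0,0],"travel":[0,0,0],"jaw":1}]'>/dev/null; python3 f.py; done
```

```text
x 0.0925 y -0.0009 z 0.0313 Fx -4.8 Fy 4.0 Fz 2.9 torque [ 1.142   0.6304 -0.0013] down [-0.0006  0.0023 -1.    ]
x 0.0934 y -0.0009 z 0.0313 Fx -4.0 Fy 3.3 Fz 2.9 torque [ 1.1749  0.5929 -0.0096] down [-0.0007  0.0024 -1.    ]
x 0.0943 y -0.0009 z 0.0313 Fx -3.9 Fy 3.3 Fz 2.9 torque [ 1.1895  0.5993 -0.037 ] down [-0.0007  0.0024 -1.    ]
```

```bash
for i in 1; do python3 -m jog '[{"rot":[0,0,0],"travel":[0,0.003,0],"jaw":1},{"rot":[0,0,0],"travel":[0,0,0],"jaw":1},{"rot":[0,0,0],"travel":[0,0,0],"jaw":1}]'>/dev/null; python3 f.py;  python3 -m jog '[{"rot":[0,0,0],"travel":[0,0.003,0],"jaw":1},{"rot":[0,0,0],"travel":[0,0,0],"jaw":1},{"rot":[0,0,0],"travel":[0,0,0],"jaw":1}]'>/dev/null; python3 f.py; done
```

```text
x 0.0952 y -0.0009 z 0.0313 Fx -4.8 Fy 4.0 Fz 3.6 torque [1.203  0.6158 0.014 ] down [-0.0007  0.0023 -1.    ]
x 0.0960 y -0.0009 z 0.0313 Fx -4.1 Fy 4.5 Fz 3.1 torque [1.2103 0.6184 0.0281] down [-0.0008  0.0024 -1.    ]
```

```bash
for i in 1; do python3 -m jog '[{"rot":[0,0,0],"travel":[0,0.003,0],"jaw":1},{"rot":[0,0,0],"travel":[0,0,0],"jaw":1},{"rot":[0,0,0],"travel":[0,0,0],"jaw":1}]'>/dev/null; python3 f.py;  python3 -m jog '[{"rot":[0,0,0],"travel":[0,0.002,0],"jaw":1},{"rot":[0,0,0],"travel":[0,0,0],"jaw":1},{"rot":[0,0,0],"travel":[0,0,0],"jaw":1}]'>/dev/null; python3 f.py; done
```

```text
x 0.0961 y -0.0010 z 0.0313 Fx -6.9 Fy 4.1 Fz 6.0 torque [ 1.4732  1.0647 -0.0107] down [-0.0023  0.0035 -1.    ]
x 0.0962 y -0.0009 z 0.0313 Fx -7.9 Fy 4.4 Fz 6.4 torque [1.679  1.3007 0.05  ] down [-0.0031  0.0043 -1.    ]
```

```bash
for i in 1; do python3 -m jog '[{"rot":[0,0,0],"travel":[0,0.003,0],"jaw":1},{"rot":[0,0,0],"travel":[0,0,0],"jaw":1},{"rot":[0,0,0],"travel":[0,0,0],"jaw":1}]'>/dev/null; python3 f.py;  python3 -m jog '[{"rot":[0,0,0],"travel":[0,0.003,0],"jaw":1},{"rot":[0,0,0],"travel":[0,0,0],"jaw":1},{"rot":[0,0,0],"travel":[0,0,0],"jaw":1}]'>/dev/null; python3 f.py; done
```

```text
x 0.0963 y -0.0010 z 0.0313 Fx -10.0 Fy 5.1 Fz 8.2 torque [ 1.9803  1.7372 -0.0056] down [-0.0045  0.0054 -1.    ]
x 0.0964 y -0.0010 z 0.0314 Fx -12.4 Fy 4.0 Fz 11.0 torque [2.1998 2.1896 0.0137] down [-0.0059  0.0065 -1.    ]
```

The canister stopped at x≈96 mm, and the push rises to 12 N with no further travel, so it is against the stop. I relax most of the push and open the jaws.

```bash
python3 -m jog '[{"rot":[0,0,0],"travel":[0,-0.005,0],"jaw":1},{"rot":[0,0,0],"travel":[0,-0.003,0],"jaw":1},{"rot":[0,0,0],"travel":[0,0,0],"jaw":1},{"rot":[0,0,0],"travel":[0,0,0],"jaw":1}]' >/dev/null; python3 f.py; python3 -m jog '[{"rot":[0,0,0],"travel":[0,0,0],"jaw":0},{"rot":[0,0,0],"travel":[0,0,0],"jaw":-0.3},{"rot":[0,0,0],"travel":[0,0,0],"jaw":-1},{"rot":[0,0,0],"travel":[0,0,0],"jaw":-1},{"rot":[0,0,0],"travel":[0,0,0],"jaw":-1},{"rot":[0,0,0],"travel":[0,0,0],"jaw":-1},{"rot":[0,0,0],"travel":[0,0,0],"jaw":-1},{"rot":[0,0,0],"travel":[0,0,0],"jaw":-1}]'; python3 f.py;  python3 -c "
from h import *
cv2.imwrite('pics/w9.png',ctrl.get_image('wrist')[:,:,::-1])"
```

```text
x 0.0962 y -0.0009 z 0.0313 Fx -6.5 Fy 3.9 Fz 4.6 torque [1.4504 1.034  0.0423] down [-0.002   0.0034 -1.    ]
time: 17.85
position: [0.5535, -0.3494, 0.0314]
tool_rot: [1.555, 0.941, -1.555]
ft_force: [-0.1, -0.1, -0.1]
grip_width: 0.982
x 0.0977 y -0.0022 z 0.0314 Fx -0.1 Fy -0.1 Fz -0.1 torque [-0.1214  0.0506 -0.0143] down [ 0.0002 -0.     -1.    ]
```

View pics/w9.png

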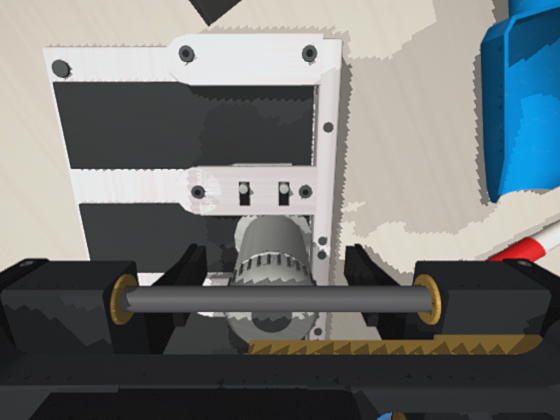

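The jaws are open and clear, and the canister stands upright at (275,260), close to the back stop. I retract straight up, then move right for a clear view.

```bash
python3 -m jog '[{"rot":[0,0,0],"travel":[-0.04,0,0],"jaw":-1},{"rot":[0,0,0],"travel":[-0.1,0,0],"jaw":-1},{"rot":[0,0,0],"travel":[-0.14,0,0],"jaw":-1},{"rot":[0,0,0],"travel":[-0.14,0,0],"jaw":-1},{"rot":[0,0,0],"travel":[-0.1,0,0],"jaw":-1},{"rot":[0,0,0],"travel":[-0.04,0,0.05],"jaw":-1},{"rot":[0,0,0],"travel":[0,0,0.12],"jaw":-1},{"rot":[0,0,0],"travel":[0,-0.05,0.1],"jaw":-1}]'; python3 -m jog '[{"rot":[0,0,0],"travel":[0,0,0],"jaw":-1},{"rot":[0,0,0],"travel":[0,0,0],"jaw":-1},{"rot":[0,0,0],"travel":[0,0,0],"jaw":-1},{"rot":[0,0,0],"travel":[0,0,0],"jaw":-1},{"rot":[0,0,0],"travel":[0,0,0],"jaw":-1}]'; python3 - <<'E'
from h import *
import pickle
st(); im=ctrl.get_image('wrist');pickle.dump(ext('wrist'),open('w10.pkl','wb'))
cv2.imwrite('pics/w10.png',im[:,:,::-1])
print(proj('wrist',[[.5530,-.3467,.092],[.5530,-.3467,.014]]))
E
```

```text
time: 18.7
position: [0.5022, -0.4161, 0.1996]
tool_rot: [1.553, 0.94, -1.555]
ft_force: [0.9, -0.7, -0.2]
grip_width: 0.998
time: 19.2
position: [0.5034, -0.4133, 0.1991]
tool_rot: [1.554, 0.943, -1.554]
ft_force: [-0.4, -1.1, -0.1]
grip_width: 1.001
t 19.2 p [ 0.5034 -0.4133  0.1991] yaw -27.53101268539447 down [-0.0002  0.0004 -1.    ] F [-0.4295 -1.0531 -0.0767] w 1.00097142754023 q [ 0.0644  0.4073  0.7707  1.5042 -0.2871  1.3469  0.3777]
[[289.7399 119.0556]
 [286.5044 119.436 ]]
```

View pics/w10.png

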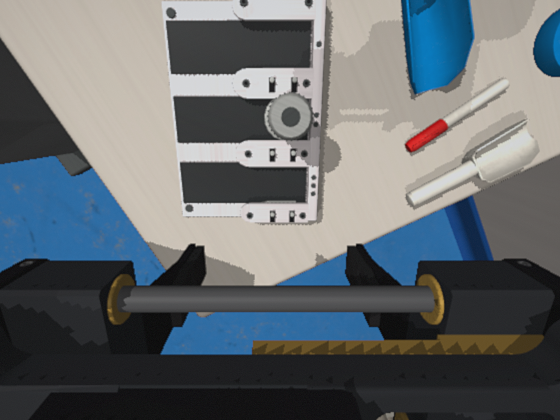

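```bash
python3 - <<'E'
from h import *
import pickle
cam=pickle.load(open('w10.pkl','rb'))
im=cv2.imread('pics/w10.png');
g=cv2.cvtColor(im,cv2.COLOR_BGR2GRAY)
cv2.imwrite('pics/w10z.png',cv2.resize(im[60:180,220:340],None,fx=5,fy=5,interpolation=cv2.INTER_CUBIC))
X=np.array([.887,-.4617]);Y=np.array([.4617,.887]);B=np.array([.5530,-.3467])
# dark hole centre of lid
sub=g[105:130,277:303]; m=(sub<85).astype(np.uint8); n,l,s,c=cv2.connectedComponentsWithStats(m); k=1+np.argmax(s[1:,4]); u=c[k]+[277,105]
for z in (.092,):
    d=ray('wrist',u,z,cam)[0,:2]-B; print(u,s[k],z,'dx dy mm',d@X*1e3,d@Y*1e3)
E
```

```text
[290.2471 116.6139] [  5   3  18  18 259] 0.092 dx dy mm 0.4209267548248167 2.0656898315577745
```

View pics/w10z.png

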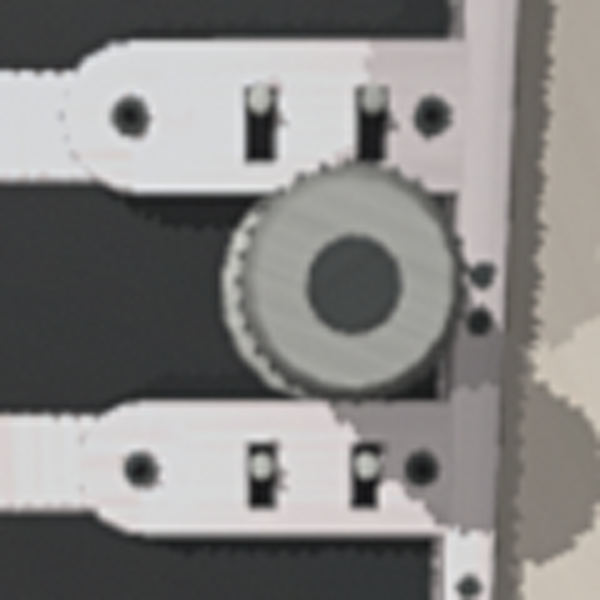

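The lid centre is at (290.2,116.6), which is +0.4 mm in x and +2.1 mm in y from the berth point: at the stop, clamped to the +y wall. It sits in the lane with two dowel heads and is upright, and the hand is clear.

```bash
python3 -c "
from bench import ctrl
print(ctrl.close_job(), ctrl.get_state()['time'])"
```

```text
the job is handed in; nothing more can be done
the job is handed in; nothing more can be done
```

The lone canister is in the middle lane, fully home against the back stop, and the job is handed in at about 19 s; no verdict was reported.

- **Weight:** it read about 2.9–3.0 N in the hand, which is roughly 300 g, so it is the filled one. Single readings scattered from 2.0 to 3.7 N.
- **Sliding in:** I set it on the middle apron and slid it under the rails, with about 4–5 N of drag along the shoe. It stopped 96 mm past the mouth point. The push then rose to about 12 N with no real further travel, so I eased off and released it.
- **Last check:** the final wrist picture puts the lid centre 0.4 mm past my estimate of the berth point and 2.1 mm to the left, against the wall where the shoe clamps it. It looked upright, and the hand was clear with force readings near zero.
- **Not checked:** I did not take a final picture of the waiting canisters, clamp and ferrule. The arm went near none of them after the pickup.

No check failed. The views differed by a few millimetres, close to the stated calibration accuracy.

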